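# Find the packing plate that just fills the jig's gap

## Task

The table of the setting jig was locked at an unknown height below its crossbar. Find out by trying which of the three packing plates just fills the gap, that is the thickest one that slides in without being forced, and leave it lying flat and square on the table under the crossbar, slid in from the front so that its nose shows behind the bar. Let the other two plates stand flat on the bench, well clear of the jig.

Things in the scene. Friction and masses are not known exactly. Their poses are not given: they have to be found in the camera images.
- jig: Height-setting jig, fixed to the bench: grey base plate (135 x 140 x 14 mm), two posts (radius 7 mm, collars 11 mm, at y = +-52 mm), a steel crossbar and a table below it. Origin: on the bench directly below the middle of the crossbar. x: level, from the jig's open front to its back, the way a plate is slid in; y: along the crossbar; z: up.
- gap_top (a point): Middle of the underside of the crossbar, 46 mm above the bench (upper side of the gap); axes as the jig's. The crossbar is 24 mm deep (x from -12 to +12 mm) and 130 mm long; its top is at z = 64 mm, the nuts on it reach 73 mm. It does not give. Farther back, in the middle of the bench, stands a toggle clamp with a 212 mm high red lever: keep clear of it.
- jig_front (a point): Point on the bench 80 mm in front of the jig's origin, below the front edge of the jig's flat aluminium table; axes as the jig's. The table, x from -80 to +14 mm and y +-36 mm in the jig's frame, is 10 mm thick and locked at an unknown height: the gap between its top and the crossbar's underside is 9 to 20 mm. It does not give.
- thin_handle (a point): Centre of the upright handle of the thin packing plate: steel, 80 (x) x 44 (y) mm, 8 mm thick, one dark dimple on its nose, about 0.1 kg. The handle is a fin 34 (x) x 10 (y) mm, 40 mm high on the plate; this point is half-way up it, 28 mm above the plate's underside, 21 mm behind its centre. x: to the nose (front end), 61 mm ahead of here; z: up.
- thin_nose (a point): Middle of the top edge of the nose (front end) of the thin packing plate, 8 mm above its underside; axes as its handle's.
- middle_handle (a point): Centre of the upright handle of the middle packing plate: steel, 80 (x) x 44 (y) mm, 12 mm thick, two dark dimples on its nose, about 0.14 kg. The handle is a fin 34 (x) x 10 (y) mm, 40 mm high on the plate; this point is half-way up it, 32 mm above the plate's underside, 21 mm behind its centre. x: to the nose (front end), 61 mm ahead of here; z: up.
- middle_nose (a point): Middle of the top edge of the nose (front end) of the middle packing plate, 12 mm above its underside; axes as its handle's.
- thick_handle (a point): Centre of the upright handle of the thick packing plate: steel, 80 (x) x 44 (y) mm, 16 mm thick, three dark dimples on its nose, about 0.18 kg. The handle is a fin 34 (x) x 10 (y) mm, 40 mm high on the plate; this point is half-way up it, 36 mm above the plate's underside, 21 mm behind its centre. x: to the nose (front end), 61 mm ahead of here; z: up.
- thick_nose (a point): Middle of the top edge of the nose (front end) of the thick packing plate, 16 mm above its underside; axes as its handle's.
There are look-alikes about, which are no part of the job. What is shaped like the part that bears thick_handle but green is not meant.

How it is judged:
By the outcome, as a careful person would: the job done as asked, in the order asked, and still so for the second after the job is handed in, with the robot touching nothing.
It also fails if it takes over 72 s, if anything falls off the work surface, if the arm or the gripper's body presses on something with over 40 N, if the wrist force passes 120 N, or if a joint passes its speed limit or range.

## Robot

A 6-joint arm with a two-finger parallel gripper is mounted at the origin on a cart in front of the work surface, level with it; the furniture and walls round the work are solid. World frame = base frame: x ahead of the robot, y to its left, z up, the work surface at z = 0. Lengths are in m, angles in rad, forces in N, time in s.
With the tool pointing down it reaches from about 0.35 to 0.775 m from the base axis. Payload 7.3 kg.
Tool frame: the origin (TCP) lies at the very end of the fingers, on their centre line; the grasp point (between the pads) lies 19 mm behind it; z points along the fingers, y is the direction in which the jaws open and shut (so a half turn about z gives the same grasp; the last joint's range is limited). The gripper opens to 92 mm and grips with 3 to 60 N. Pads are 19 mm wide; open, the fingers measure 130 mm over their backs; the gripper's body (75 mm by 190 mm) begins 47 mm behind the grasp point.
Start: joints at [1.164, 0.342, 1.524, -0, 1.275, -0.146], TCP at [0.135, 0.507, 0.227] pointing down, gripper open.
Joint ranges: [-2.53, 2.53], [-0.77, 2.02], [0.04, 2.7], [-1, 4.14], [0.28, 2.66], [-3.11, 3.11]. Speed limits (rad/s): [2.57, 2.57, 3.14, 3.14, 3.14, 3.14].

## Interface

Orientations are given as [roll, pitch, yaw] about the fixed x, y, z axes, in that order (R = Rz(yaw) Ry(pitch) Rx(roll)).
In Python, from cell import monitor, eyes, order gives the robot as it stands. The module is installed in compiled form; this text tells all that it offers.
- The arm moves only by the tool carry_out, never from a script. Its argument "targets" is a list of rows, each a list of 2 entries, a list of its own where there are three numbers: the shift along the tool's x, y, z in m, then the turn about the tool's z in rad. In form: [[[dx, dy, dz], twist], ...]. A call has 1 to 10 rows; each row shifts and turns the pose as measured when the row begins, along the tool's axes as they then stand; what a row does not reach is not made up. A row lasts 1/8 s, in which the tool goes at most 62.5 mm and 10.7 degrees, less where a joint would pass 70% of its speed; a pose out of reach is approached as far as the arm can. A call is refused whole if a number of a shift passes 0.0625 or a number of a turn 0.188, either way. A call with a gripper value outside its range is refused whole. "fingers" is the closure, from 0 (fully open) to 1 (shut), set as the call begins (left out, the last holds). The fingers move at their own pace and stop on an object; "grip_force" is the grip in N (left out, the last holds). Time passes only in rows, so rows that do not move let the fingers close. It gives the time, the measured TCP pose, the force and the opening at its end, in the units of the state.
- monitor.observe(): the state, without advancing time (a new reading comes with each control period).
- eyes.read_camera(name): name is "scene" or "top" or "wrist"; returns the picture (480x640x3 uint8, red, green, blue); there is no depth.
- eyes.camera_info(name): a dict with "K" (3x3 intrinsics, pixels), "dist" ([k1, k2, p1, p2, k3] as OpenCV has them; the pictures are not rectified), "rvec" (rotation vector, rad) and "tvec" (3), from world to camera coordinates, as OpenCV has them. Camera axes: x right, y down, z forward; pixel columns grow to the right and rows downward; lengths in m; the calibration is good to about 2 mm. A picture is of the moment at which its call begins: read the wrist's pose just before it. camera_info takes no time and is no camera call; for the wrist camera it gives the pose at the moment of the call.
- order.hand_in(): hands the job in, once; it reports no verdict.
The state is a dict: "time": time; "qpos": joint angles; "qvel": joint speeds; "joint_efforts": joint torques, N m; "tool_pos": TCP position; "tool_rot": TCP orientation; "contact_force": force on the tool from outside, world axes, zero at the start; "torque": the same for the moment, N m; "opening": finger opening in m.
Only numpy, scipy, OpenCV 4.12 (cv2) and the standard library are available. Lean on these libraries where they do the work, as an engineer would, in place of code of your own. Each camera call takes 0.05 s, during which the arm holds its last target.

## Working session

There is one attempt and no reset: what is moved stays moved. The work goes in short steps, Python scripts to look and compute and a tool call to move; the robot and the scene stay as the last step left them, time stands still between calls to the robot, and variables do not carry over. Pictures are saved under pics/ and viewed, and the job is handed in when it is done.

Besides the shell and the picture viewer there is one more tool, called after ">>>" as name([rows], argument=value, ...), one row to a line, values as JSON. carry_out: Moves the arm, as the interface text tells. Its arguments: {"type":"object","properties":{"targets":{"type":"array","items":{"type":"array"}},"fingers":{"type":"number"},"grip_force":{"type":"number"}},"required":["targets"]}

```bash
mkdir -p pics; cat > h.py <<'E'
import numpy as np,cv2
from cell import monitor,eyes,order
def shot(n,f):
    im=eyes.read_camera(n); cv2.imwrite('pics/'+f,im[:,:,::-1]); return im
def crop(f,x0,y0,x1,y1,s,o):
    im=cv2.imread('pics/'+f)[y0:y1,x0:x1]; cv2.imwrite('pics/'+o,cv2.resize(im,None,fx=s,fy=s,interpolation=cv2.INTER_CUBIC))
def cam(n):
    c=eyes.camera_info(n); return {k:np.array(v,float) for k,v in c.items() if k in('K','dist','rvec','tvec')}
def ray(c,px):
    u=cv2.undistortPoints(np.array([[px]],float),c['K'],c['dist'])[0,0]
    R=cv2.Rodrigues(c['rvec'])[0]; o=-R.T@c['tvec'].ravel(); return o,R.T@np.array([u[0],u[1],1.])
def atz(c,px,z):
    o,d=ray(c,px); return o+d*(z-o[2])/d[2]
def proj(c,p):
    return cv2.projectPoints(np.array(p,float).reshape(-1,1,3),c['rvec'],c['tvec'],c['K'],c['dist'])[0][:,0]
def tri(c1,p1,c2,p2):
    o1,d1=ray(c1,p1);o2,d2=ray(c2,p2);d1/=np.linalg.norm(d1);d2/=np.linalg.norm(d2)
    t=np.linalg.lstsq(np.c_[d1,-d2],o2-o1,rcond=None)[0];a=o1+t[0]*d1;b=o2+t[1]*d2
    return (a+b)/2,np.linalg.norm(a-b)
E
python3 - <<'E'
from h import *
for n in('scene','top','wrist'):shot(n,n+'0.png');c=cam(n);print(n,ray(c,(320,240)))
print(monitor.observe())
E
```

```text
scene (array([1.25887404, 0.13304386, 0.6011326 ]), array([-0.82288986, -0.16290856, -0.54448055]))
top (array([ 0.26442164, -0.04950512,  1.34306921]), array([ 0.16140899, -0.01135733, -0.98689091]))
wrist (array([0.06823838, 0.52650105, 0.38353082]), array([ 0.24977582, -0.06502705, -0.96612392]))
{'time': 0.15, 'qpos': array([ 1.16402768e+00,  3.42554405e-01,  1.52469467e+00, -2.86852214e-06,
        1.27540565e+00, -1.46016377e-01]), 'qvel': array([-1.72291441e-05, -1.69099122e-03, -2.00334627e-03,  1.41625986e-03,
        9.48724492e-04,  2.72007344e-04]), 'joint_efforts': array([ 1.83726210e-03, -4.31464434e+01, -2.44351530e+01,  7.19221705e-02,
        5.37705829e-02, -1.26291216e-04]), 'tool_pos': array([0.13523283, 0.50701554, 0.22624484]), 'tool_rot': array([-3.14054148e+00, -1.51815567e-04,  2.88084114e+00]), 'contact_force': array([ 0.73714354, -0.25695132, -0.37104556]), 'torque': array([ 0.01442086,  0.00441724, -0.00044029]), 'opening': 0.09184367417438824}
```

View pics/scene0.png

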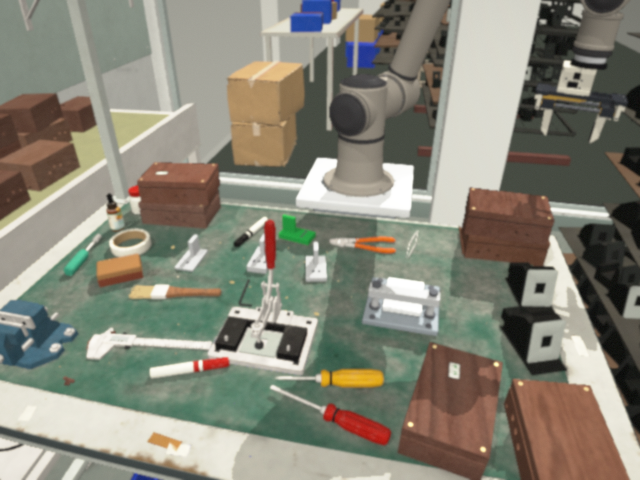

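View pics/top0.png

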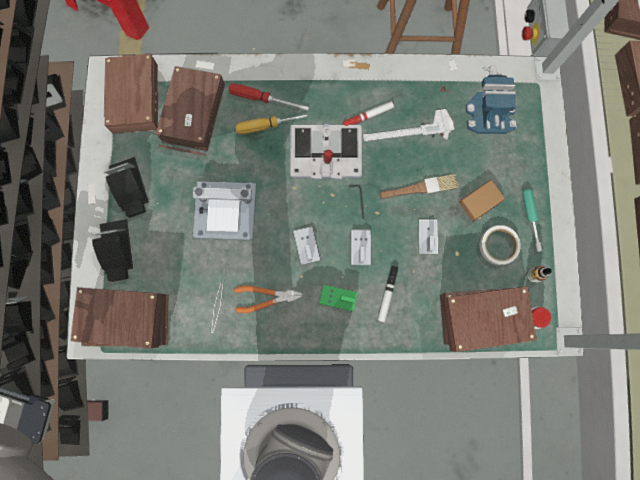

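View pics/wrist0.png

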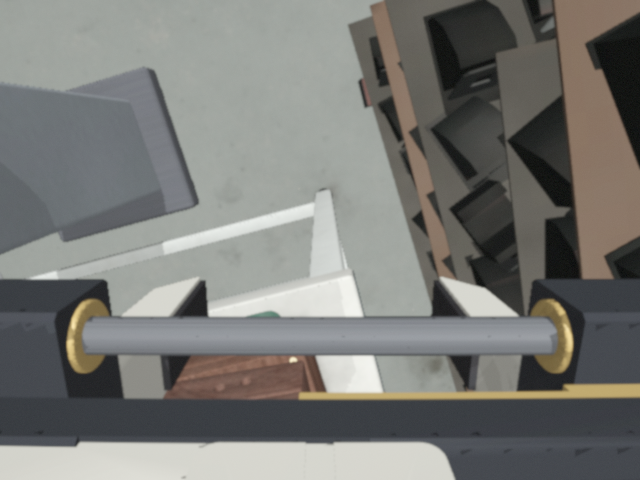

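```bash
python3 - <<'E'
from h import *
crop('top0.png',280,205,450,315,4.5,'c1.png')
crop('top0.png',180,165,270,255,6,'c2.png')
crop('scene0.png',160,200,340,300,4.4,'c3.png')
crop('scene0.png',350,265,450,340,7,'c4.png')
E
```

```text
(no output)
```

View pics/c1.png

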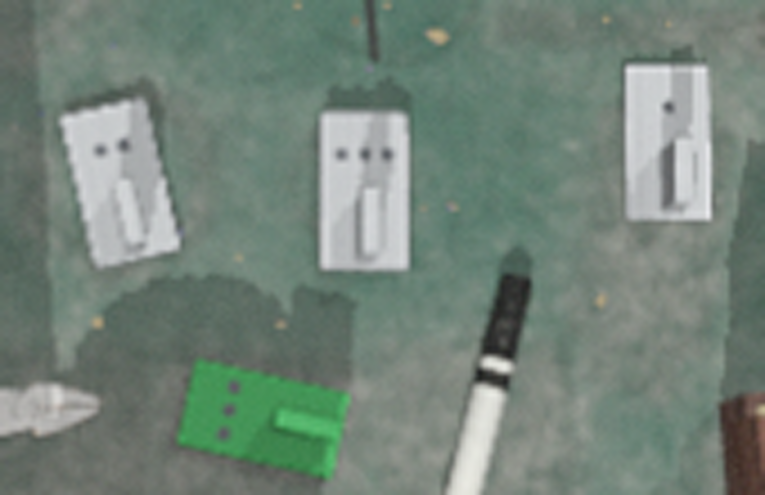

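View pics/c2.png

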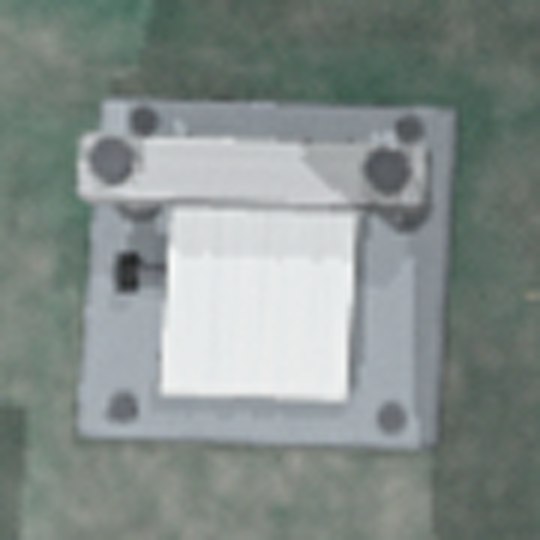

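View pics/c3.png

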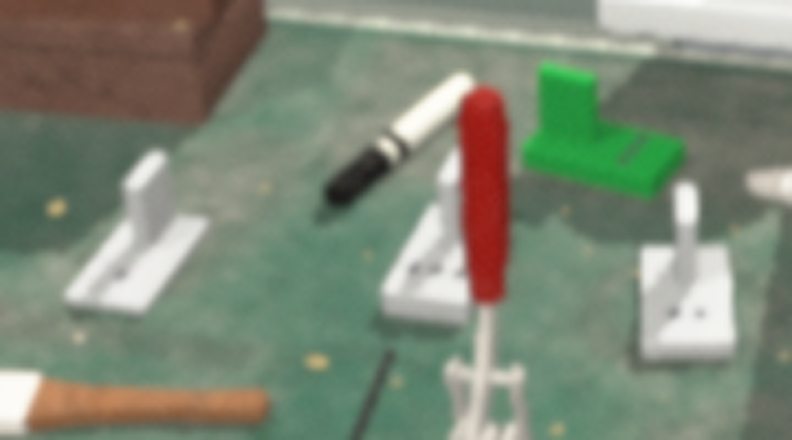

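View pics/c4.png

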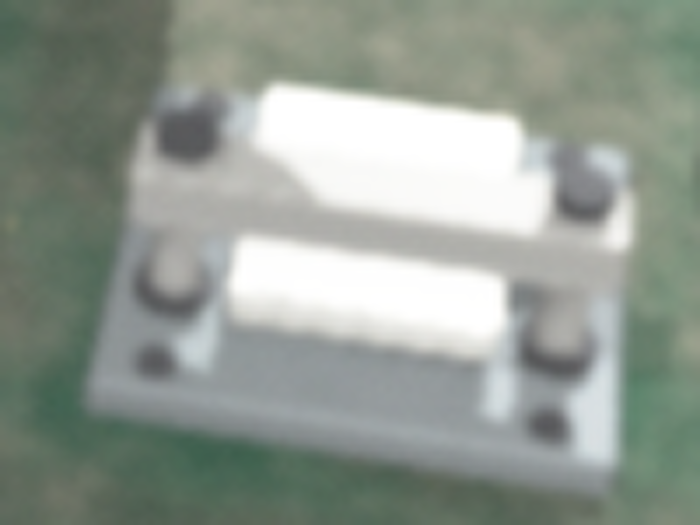

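```bash
cat > fit.py <<'E'
from h import *
from scipy.optimize import least_squares
T=cam('top');S=cam('scene')
f=lambda p,s,o:((p[0]+.5)/s-.5+o[0],(p[1]+.5)/s-.5+o[1])
t1=lambda x,y:f((x,y),4.5,(280,205)); t2=lambda x,y:f((x,y),6,(180,165)); s3=lambda x,y:f((x,y),4.4,(160,200)); s4=lambda x,y:f((x,y),7,(350,265))
print('table front L',tri(T,t2(162,398),S,s4(525,118)),'R',tri(T,t2(348,402),S,s4(265,85)))
print('bar back-top L',tri(T,t2(80,135),S,s4(632,245)),'R',tri(T,t2(425,143),S,s4(133,180)))
print('nuts',tri(T,t2(110,158),S,s4(585,185)),tri(T,t2(390,168),S,s4(188,128)))
for n,pts,z in (('thin',[(624,64),(709,64),(712,220),(626,220)],.008),('mid',[(62,116),(145,98),(180,248),(98,268)],.012),('thick',[(320,112),(408,112),(410,270),(320,270)],.016)):
    P=np.array([atz(T,t1(*p),z)[:2] for p in pts]); c=P.mean(0); d=(P[0]+P[1]-P[2]-P[3])
    print(n,c,'yaw',np.arctan2(d[1],d[0]),np.linalg.norm(d)/2,np.linalg.norm(P[0]-P[1]))
# heights: nose corners
print('thin nose',tri(T,t1(624,64),S,s3(140,310)),tri(T,t1(709,64),S,s3(66,300)))
print('mid nose',tri(T,t1(62,116),S,s3(735,350)),tri(T,t1(145,98),S,s3(642,350)))
print('thick nose R',tri(T,t1(408,112),S,s3(383,300)))
print('fin tops mid',tri(T,t1(124,183),S,s3(686,195)),'thin',tri(T,t1(683,140),S,s3(140,172)))
E
python3 fit.py
```

```text
table front L (array([0.50122116, 0.19726225, 0.02750908]), np.float64(0.004376439335121914)) R (array([0.49955804, 0.1239918 , 0.02721121]), np.float64(0.000494852239028092))
bar back-top L (array([0.59575715, 0.22297416, 0.06279844]), np.float64(0.00035953660750947695)) R (array([0.59248509, 0.09294025, 0.06075084]), np.float64(0.0011219396496753018))
nuts (array([0.58454846, 0.20964775, 0.07159077]), np.float64(0.0007435098375945929)) (array([0.58032346, 0.10519773, 0.07079621]), np.float64(0.0020377816722011856))
thin [ 0.49132736 -0.3165564 ] yaw -0.02023756615967789 0.0819413988333532 0.0447005934031255
mid [ 0.47033981 -0.03379396] yaw 0.22775646072721334 0.08026680115648363 0.043654498419655616
thick [ 0.46500301 -0.15801538] yaw -0.0096622690443262 0.08156599313207437 0.04524178288563479
thin nose (array([ 0.53315364, -0.29623289,  0.00521175]), np.float64(0.0014388056230543477)) (array([ 0.5324022 , -0.33921797,  0.00460493]), np.float64(0.0026387588209825044))
mid nose (array([ 0.50572355, -0.00230635,  0.00591144]), np.float64(0.0018071955192031093)) (array([ 0.51506657, -0.04556778,  0.00624205]), np.float64(0.0009714742154435843))
thick nose R (array([ 0.50639168, -0.18014485,  0.00975817]), np.float64(0.0031216702204633494))
fin tops mid (array([ 0.4619643 , -0.03511986,  0.0624882 ]), np.float64(0.001335667075790997)) thin (array([ 0.48372708, -0.3135628 ,  0.05368763]), np.float64(0.0032253054012213686))
```

```bash
cat > plan.py <<'E'
from h import *
import sys
def plan(goal,n,yaw=None):
    s=monitor.observe(); p=s['tool_pos'];r,pi,y=s['tool_rot'];R=cv2.Rodrigues(np.zeros(3))[0]
    from scipy.spatial.transform import Rotation as Ro
    d=np.array(goal)-p
    dy=0 if yaw is None else (yaw-y+np.pi)%(2*np.pi)-np.pi
    tw=-dy; step=d/n
    print('t',s['time'],'pos',p.round(4),'rot',s['tool_rot'].round(4),'open',round(s['opening'],4),'F',s['contact_force'].round(1),'tw total',round(tw,4))
    for i in range(n):
        Rm=Ro.from_euler('xyz',[r,pi,y+dy*i/n]).as_matrix()
        print([(Rm.T@step).round(4).tolist(),round(tw/n,4)],end=',')
    print()
if __name__=='__main__':
    a=[float(x) for x in sys.argv[1:]]
    plan(a[:3],int(a[3]),a[4] if len(a)>4 else None)
E
python3 plan.py .42 .2 .22 8 3.1316
python3 - <<'E'
from h import *
T=cam('top');S=cam('scene')
print(tri(T,(328,157),S,(270,225)))
E
```

```text
t 0.15 pos [0.1352 0.507  0.2262] rot [-3.1405e+00 -2.0000e-04  2.8808e+00] open 0.0918 F [ 0.7 -0.3 -0.4] tw total -0.2508
[[-0.0443, -0.0279, 0.0008], np.float64(-0.0313)],[[-0.0434, -0.0293, 0.0008], np.float64(-0.0313)],[[-0.0425, -0.0306, 0.0008], np.float64(-0.0313)],[[-0.0415, -0.0319, 0.0008], np.float64(-0.0313)],[[-0.0404, -0.0332, 0.0008], np.float64(-0.0313)],[[-0.0394, -0.0345, 0.0008], np.float64(-0.0313)],[[-0.0383, -0.0357, 0.0008], np.float64(-0.0313)],[[-0.0372, -0.0369, 0.0008], np.float64(-0.0313)],
(array([ 0.6226643 , -0.07974295,  0.19929833]), np.float64(9.88127944045256e-05))
```

>>> carry_out([
  [[-0.044,-0.028,0.001],-0.031],
  [[-0.043,-0.029,0.001],-0.031],
  [[-0.042,-0.031,0.001],-0.031],
  [[-0.042,-0.032,0.001],-0.031],
  [[-0.04,-0.033,0.001],-0.031],
  [[-0.039,-0.035,0.001],-0.031],
  [[-0.038,-0.036,0.001],-0.031],
  [[-0.037,-0.037,0.001],-0.034],
])

```text
time: 1.15
tool_pos: [0.425, 0.1932, 0.2167]
tool_rot: [-3.14, -0.001, -3.136]
contact_force: [1.6, 0.2, -0.0]
opening: 0.0919
```

```bash
python3 plan.py .42 -.158 .2 8 3.132
```

```text
t 1.15 pos [0.425  0.1932 0.2167] rot [-3.1404e+00 -1.1000e-03 -3.1357e+00] open 0.0919 F [ 1.6  0.2 -0. ] tw total 0.0155
[[0.0009, -0.0439, 0.0021], np.float64(0.0019)],[[0.0008, -0.0439, 0.0021], np.float64(0.0019)],[[0.0007, -0.0439, 0.0021], np.float64(0.0019)],[[0.0006, -0.0439, 0.0021], np.float64(0.0019)],[[0.0005, -0.0439, 0.0021], np.float64(0.0019)],[[0.0005, -0.0439, 0.0021], np.float64(0.0019)],[[0.0004, -0.0439, 0.0021], np.float64(0.0019)],[[0.0003, -0.0439, 0.0021], np.float64(0.0019)],
```

```bash
python3 - <<'E'
from h import *
import pickle
pickle.dump(cam('wrist'),open('w1.pkl','wb'));shot('wrist','w1.png')
E
```

>>> carry_out([
  [[0.001,-0.044,0.002],0.002],
  [[0.001,-0.044,0.002],0.002],
  [[0.001,-0.044,0.002],0.002],
  [[0.001,-0.044,0.002],0.002],
  [[0.001,-0.044,0.002],0.002],
  [[0,-0.044,0.002],0.002],
  [[0,-0.044,0.002],0.002],
  [[0,-0.044,0.002],0.002],
  [[0,0,0],0],
])

```text
time: 2.33
tool_pos: [0.4221, -0.174, 0.1997]
tool_rot: [-3.138, 0.0, 3.126]
contact_force: [-0.3, 1.2, 0.3]
opening: 0.092
```

```bash
python3 - <<'E'
from h import *
import pickle
pickle.dump(cam('wrist'),open('w2.pkl','wb'));shot('wrist','w2.png')
print(monitor.observe())
E
```

```text
{'time': 2.375, 'qpos': array([-0.55503947,  0.24175145,  1.74715601, -0.00245037,  1.15161491,
       -2.11005487]), 'qvel': array([ 0.04292292, -0.01721263,  0.01729884,  0.00723539,  0.00457254,
        0.00880486]), 'joint_efforts': array([ -1.02662869, -35.9483242 , -23.42844129,  -0.18728876,
        -0.05792267,  -0.12921089]), 'tool_pos': array([ 0.4219463 , -0.17257487,  0.19967449]), 'tool_rot': array([-3.13912213e+00, -2.32431665e-04,  3.12680758e+00]), 'contact_force': array([ 0.77362843, -0.18794669, -0.02073623]), 'torque': array([ 0.00392091, -0.00429341,  0.0092858 ]), 'opening': 0.09190404004586487}
```

View pics/w1.png

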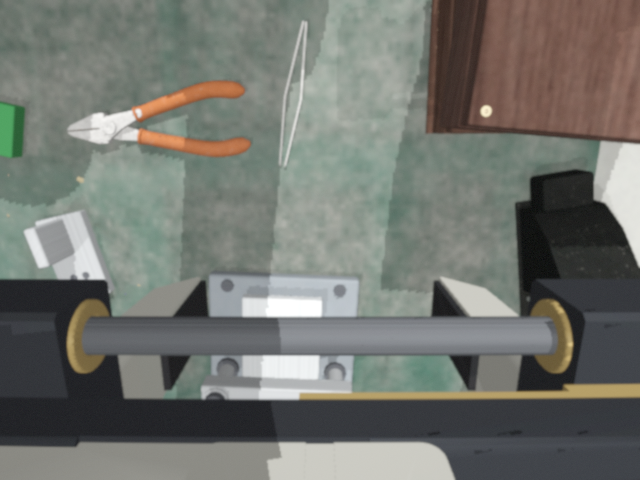

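View pics/w2.png

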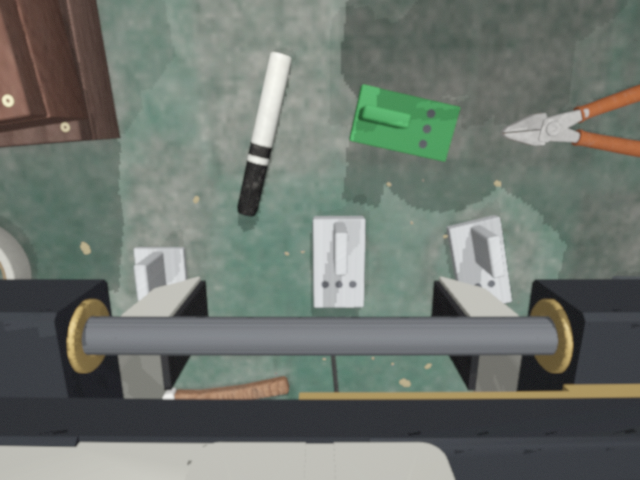

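```bash
python3 - <<'E'
from h import *
crop('w2.png',290,200,390,320,5,'w2c.png'); crop('w1.png',195,260,375,400,4.4,'w1c.png')
E
```

```text
(no output)
```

View pics/w2c.png

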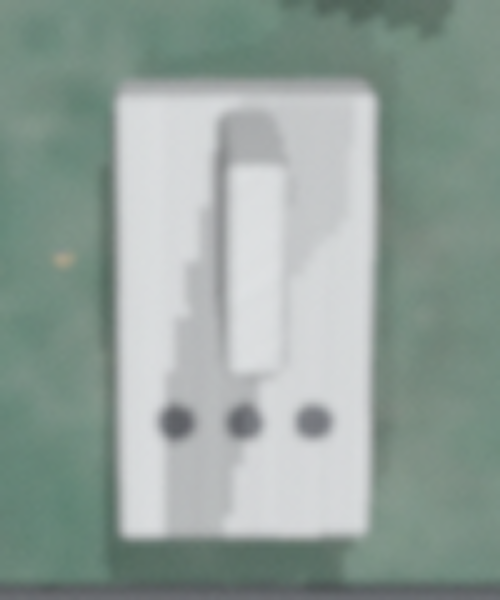

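View pics/w1c.png

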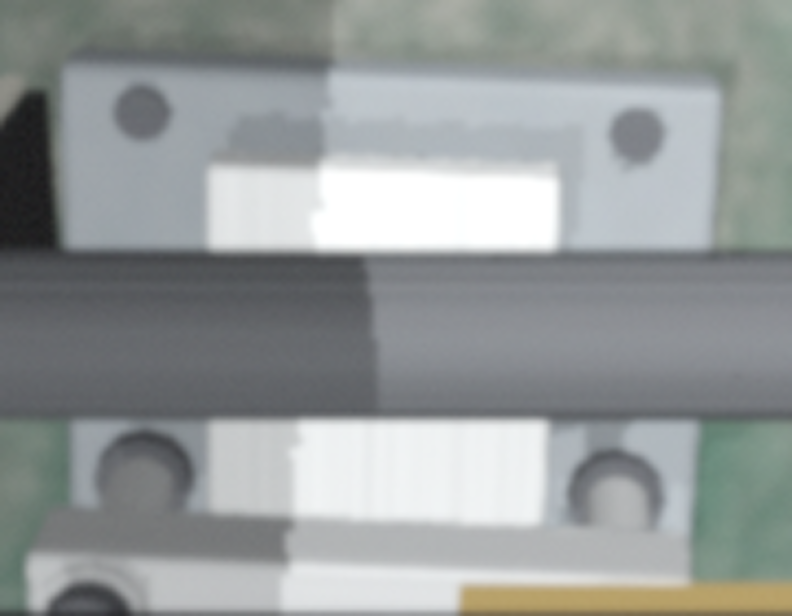

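```bash
cat >> fit.py <<'E'
import pickle
W1=pickle.load(open('w1.pkl','rb'));W2=pickle.load(open('w2.pkl','rb'))
print('-----')
w1=lambda x,y:f((x,y),4.4,(195,260)); w2=lambda x,y:f((x,y),5,(290,200))
for z in(.027,.03,.033): print(z,atz(W1,w1(207,163),z),atz(W1,w1(560,168),z),np.linalg.norm(atz(W1,w1(207,163),z)-atz(W1,w1(560,168),z)))
print(tri(W1,w1(207,163),S,s4(265,85)),tri(W1,w1(560,168),S,s4(525,118)))
print('base screws',atz(W1,w1(143,112),.014),atz(W1,w1(637,135),.014))
P=np.array([atz(W2,w2(*p),.016)[:2] for p in [(368,535),(121,538),(117,92),(376,92)]]);c=P.mean(0);d=P[0]+P[1]-P[2]-P[3]
print('thick',c,np.arctan2(d[1],d[0]),np.linalg.norm(d)/2,np.linalg.norm(P[0]-P[1]),P)
Q=np.array([atz(W2,w2(*p),.056)[:2] for p in [(230,166),(286,163),(230,372),(281,372)]]);print('fin top',Q.mean(0),Q)
print('tri fin', tri(W2,w2(258,164),T,t1(370,254)),tri(W2,w2(256,372),T,t1(372,188)))
print('tri nose', tri(W2,w2(121,538),T,t1(408,112)),tri(W2,w2(368,535),T,t1(320,112)))
E
python3 fit.py|sed -n '/-----/,$p'
```

```text
-----
0.027 [0.50104785 0.12593884 0.027     ] [0.50176695 0.19775693 0.027     ] 0.07182169423064493
0.03 [0.499792   0.12653289 0.03      ] [0.50050489 0.19773019 0.03      ] 0.07120087773278308
0.033 [0.49853616 0.12712694 0.033     ] [0.49924283 0.19770346 0.033     ] 0.07058006123492122
(array([0.50064792, 0.1251654 , 0.02786692]), np.float64(0.0018658320164620737)) (array([0.50137077, 0.19856784, 0.02808984]), np.float64(0.0016448127567731993))
base screws [0.49509011 0.11043617 0.014     ] [0.49971372 0.21399714 0.014     ]
thick [ 0.46540081 -0.15660018] -0.009490276444145792 0.0803577127093802 0.04373801348027618 [[ 0.50565602 -0.13511262]
 [ 0.5054997  -0.17885035]
 [ 0.4248628  -0.1778589 ]
 [ 0.42558473 -0.13457886]]
fin top [ 0.44410381 -0.15651946] [[ 0.42792306 -0.16043738]
 [ 0.42760198 -0.15210074]
 [ 0.46037989 -0.16066813]
 [ 0.46051031 -0.1528716 ]]
tri fin (array([ 0.42674632, -0.15653199,  0.06008001]), np.float64(0.00020343720191433684)) (array([ 0.45914893, -0.15748199,  0.0607457 ]), np.float64(0.001372632618067458))
tri nose (array([ 0.50511831, -0.17983333,  0.01764669]), np.float64(0.0021389942531727215)) (array([ 0.50551334, -0.13546132,  0.01675685]), np.float64(0.0006587481503104789))
```

```bash
python3 plan.py .4443 -.1566 .08 3 3.132
```

```text
t 2.375 pos [ 0.4219 -0.1726  0.1997] rot [-3.1391e+00 -2.0000e-04  3.1268e+00] open 0.0919 F [ 0.8 -0.2 -0. ] tw total -0.0052
[[-0.0074, 0.0055, 0.0399], np.float64(-0.0017)],[[-0.0074, 0.0055, 0.0399], np.float64(-0.0017)],[[-0.0074, 0.0055, 0.0399], np.float64(-0.0017)],
```

>>> carry_out([
  [[-0.0075,0.0055,0.04],-0.002],
  [[-0.0075,0.0055,0.04],-0.002],
  [[-0.0075,0.005,0.035],-0.001],
  [[0,0,0],0],
])

```text
time: 2.88
tool_pos: [0.4457, -0.1523, 0.0829]
tool_rot: [-3.139, 0.001, 3.135]
contact_force: [0.1, 0.2, 0.8]
opening: 0.0919
```

```bash
python3 plan.py .4443 -.1566 .024 3 3.132
```

```text
t 2.875 pos [ 0.4457 -0.1523  0.0829] rot [-3.1394e+00  1.2000e-03  3.1348e+00] open 0.0919 F [0.1 0.2 0.8] tw total 0.0028
[[0.0005, -0.0014, 0.0196], np.float64(0.0009)],[[0.0005, -0.0014, 0.0196], np.float64(0.0009)],[[0.0005, -0.0014, 0.0196], np.float64(0.0009)],
```

>>> carry_out([
  [[0.0005,-0.0014,0.02],0.001],
  [[0.0005,-0.0014,0.02],0.001],
  [[0.0005,-0.0014,0.016],0.001],
  [[0,0,0],0],
])

```text
time: 3.38
tool_pos: [0.4471, -0.1553, 0.0316]
tool_rot: [-3.136, 0.008, 3.136]
contact_force: [0.1, 0.3, -0.1]
opening: 0.0916
```

```bash
python3 plan.py .4443 -.1566 .024 1 3.132
```

```text
t 3.375 pos [ 0.4471 -0.1553  0.0316] rot [-3.1363  0.0077  3.1358] open 0.0916 F [ 0.1  0.3 -0.1] tw total 0.0038
[[0.0028, -0.0013, 0.0076], np.float64(0.0038)],
```

>>> carry_out([
  [[0.0028,-0.0013,0.0065],0.004],
  [[0,0,0],0],
])

```text
time: 3.62
tool_pos: [0.4453, -0.1568, 0.0271]
tool_rot: [-3.135, 0.011, 3.132]
contact_force: [0.6, 0.4, -0.2]
opening: 0.092
```

>>> carry_out([
  [[0,0,0],0],
  [[0,0,0],0],
  [[0,0,0],0],
  [[0,0,0],0],
  [[0,0,0],0],
  [[0,0,0],0],
], fingers=1, grip_force=35)

```text
time: 4.38
tool_pos: [0.4459, -0.1571, 0.0281]
tool_rot: [-3.134, 0.012, 3.132]
contact_force: [-0.2, -0.3, -0.4]
opening: 0.0366
```

```bash
python3 plan.py .4443 -.1566 .124 4
```

```text
t 4.375 pos [ 0.4459 -0.1571  0.0281] rot [-3.1339  0.0124  3.1323] open 0.0366 F [-0.2 -0.3 -0.4] tw total 0
[[0.0001, -0.0001, -0.024], 0.0],[[0.0001, -0.0001, -0.024], 0.0],[[0.0001, -0.0001, -0.024], 0.0],[[0.0001, -0.0001, -0.024], 0.0],
```

>>> carry_out([
  [[0.001,0,0.005],0],
  [[0,0,0.001],0],
  [[0,0,0],0],
  [[0,0,0],0],
  [[0,0,0],0],
  [[0,0,0],0],
])

```text
time: 5.12
tool_pos: [0.4449, -0.1571, 0.0217]
tool_rot: [-3.134, 0.012, 3.132]
contact_force: [0.0, -0.5, -0.3]
opening: 0.0101
```

```bash
python3 plan.py .4443 -.1566 .124 4; python3 -c "
from h import *
shot('wrist','w3.png')"
```

```text
t 5.125 pos [ 0.4449 -0.1571  0.0217] rot [-3.134   0.0123  3.1322] open 0.0101 F [ 0.  -0.5 -0.3] tw total 0
[[-0.0002, -0.0001, -0.0256], 0.0],[[-0.0002, -0.0001, -0.0256], 0.0],[[-0.0002, -0.0001, -0.0256], 0.0],[[-0.0002, -0.0001, -0.0256], 0.0],
```

View pics/w3.png

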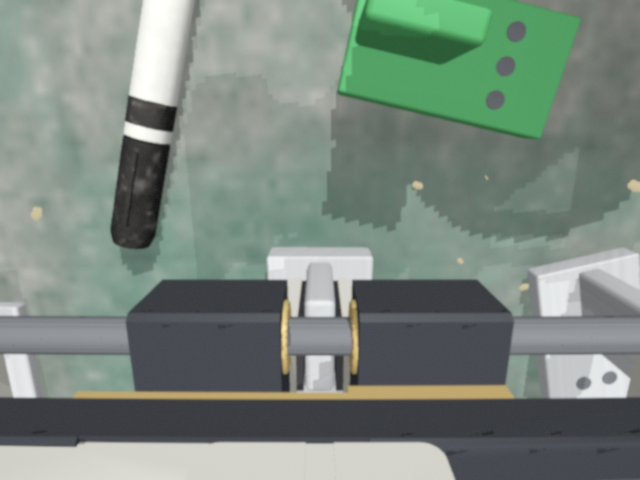

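>>> carry_out([
  [[0,0,-0.02],0],
  [[0,0,-0.03],0],
  [[0,0,-0.03],0],
  [[0,0,-0.02],0],
  [[0,0,0],0],
])

```text
time: 5.8
tool_pos: [0.4421, -0.1555, 0.1228]
tool_rot: [-3.136, 0.008, 3.132]
contact_force: [0.3, -0.1, -2.0]
opening: 0.0098
```

```bash
python3 plan.py .46 .161 .11 9 3.1116
```

```text
t 5.8 pos [ 0.4421 -0.1555  0.1228] rot [-3.1363  0.0077  3.1321] open 0.0098 F [ 0.3 -0.1 -2. ] tw total 0.0205
[[-0.0016, 0.0352, 0.0012], np.float64(0.0023)],[[-0.0016, 0.0352, 0.0012], np.float64(0.0023)],[[-0.0015, 0.0352, 0.0012], np.float64(0.0023)],[[-0.0014, 0.0352, 0.0012], np.float64(0.0023)],[[-0.0013, 0.0352, 0.0012], np.float64(0.0023)],[[-0.0012, 0.0352, 0.0012], np.float64(0.0023)],[[-0.0012, 0.0352, 0.0012], np.float64(0.0023)],[[-0.0011, 0.0352, 0.0012], np.float64(0.0023)],[[-0.001, 0.0352, 0.0012], np.float64(0.0023)],
```

>>> carry_out([
  [[-0.0015,0.025,0.001],0.002],
  [[-0.0015,0.035,0.001],0.002],
  [[-0.0015,0.045,0.001],0.003],
  [[-0.0015,0.045,0.001],0.003],
  [[-0.0015,0.045,0.001],0.003],
  [[-0.0015,0.045,0.001],0.003],
  [[-0.001,0.035,0.001],0.002],
  [[-0.001,0.022,0.001],0.002],
  [[-0.001,0.01,0.001],0],
  [[0,0,0],0],
])

```text
time: 7.05
tool_pos: [0.4545, 0.1599, 0.1001]
tool_rot: [-3.136, -0.01, 3.109]
contact_force: [-0.1, -0.1, -2.1]
opening: 0.01
```

```bash
python3 plan.py .5025 .1604 .072 3 3.1116
```

```text
t 7.05 pos [0.4545 0.1599 0.1001] rot [-3.1359 -0.0098  3.109 ] open 0.01 F [-0.1 -0.1 -2.1] tw total -0.0026
[[-0.0161, 0.0007, 0.0092], np.float64(-0.0009)],[[-0.0161, 0.0007, 0.0092], np.float64(-0.0009)],[[-0.0161, 0.0007, 0.0092], np.float64(-0.0009)],
```

>>> carry_out([
  [[-0.012,0.0005,0.006],-0.001],
  [[-0.016,0.0005,0.01],-0.001],
  [[-0.012,0.0005,0.008],-0.001],
  [[-0.006,0,0.002],0],
  [[0,0,0],0],
])

```text
time: 7.68
tool_pos: [0.5037, 0.156, 0.0713]
tool_rot: [-3.135, -0.01, 3.108]
contact_force: [-0.3, -0.1, -1.5]
opening: 0.0098
```

```bash
python3 plan.py .5025 .1604 .055 2 3.1116;python3 -c "
from h import *
shot('wrist','w4.png');shot('scene','s4.png');crop('s4.png',340,255,460,345,6.5,'s4c.png')
shot('top','t4.png');crop('t4.png',180,155,280,255,6,'t4c.png')"
```

```text
t 7.675 pos [0.5037 0.156  0.0713] rot [-3.1351 -0.0105  3.1078] open 0.0098 F [-0.3 -0.1 -1.5] tw total -0.0038
[[0.0006, 0.0022, 0.0081], np.float64(-0.0019)],[[0.0006, 0.0022, 0.0081], np.float64(-0.0019)],
```

View pics/w4.png

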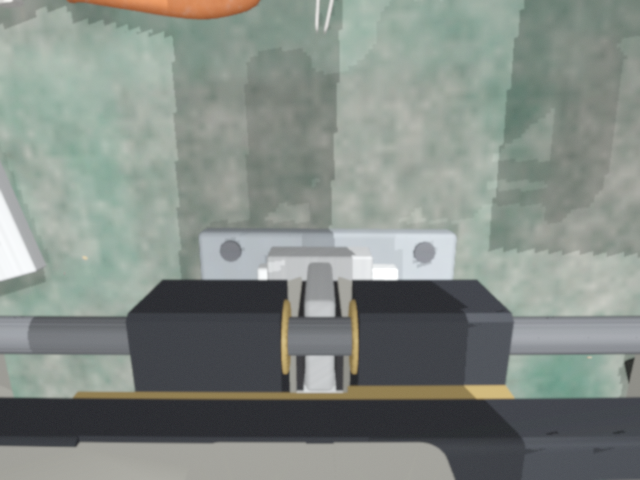

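View pics/s4c.png

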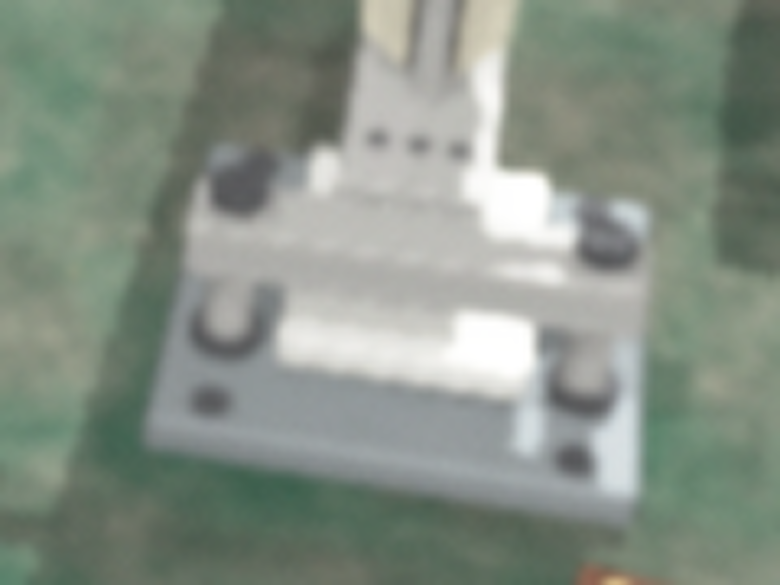

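View pics/t4c.png

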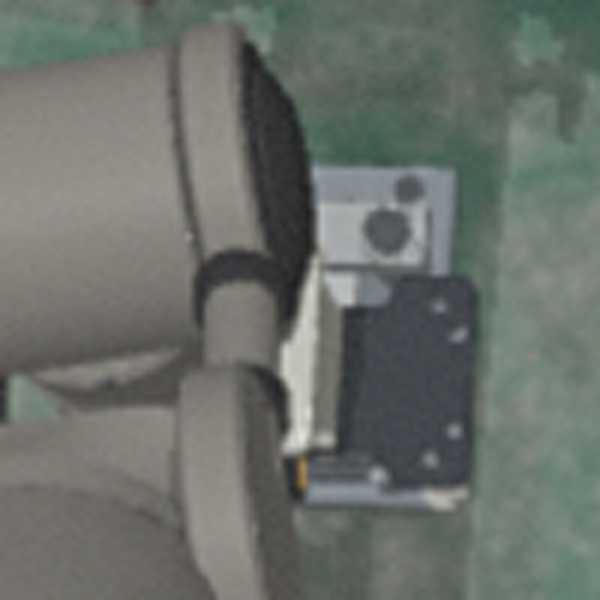

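>>> carry_out([
  [[0.0005,0.0022,0.006],0],
  [[0.0005,0.0022,0.006],0],
  [[0,0,0],0],
])

```text
time: 8.2
tool_pos: [0.5014, 0.1614, 0.0594]
tool_rot: [-3.135, -0.01, 3.109]
contact_force: [0.3, -0.3, -2.6]
opening: 0.0096
```

```bash
python3 plan.py .5025 .1604 .055 2 3.1080
```

```text
t 8.2 pos [0.5014 0.1614 0.0594] rot [-3.1353 -0.01    3.1092] open 0.0096 F [ 0.3 -0.3 -2.6] tw total 0.0012
[[-0.0006, -0.0005, 0.0022], np.float64(0.0006)],[[-0.0006, -0.0005, 0.0022], np.float64(0.0006)],
```

Lower in small steps, watching the force.

>>> carry_out([
  [[-0.0006,-0.0005,0.003],0],
  [[0,0,0.002],0],
])

```text
time: 8.45
tool_pos: [0.502, 0.161, 0.0542]
tool_rot: [-3.135, -0.01, 3.11]
contact_force: [-0.1, 0.1, -2.6]
opening: 0.0098
```

>>> carry_out([
  [[0,0,0.002],0],
  [[0,0,0],0],
])

```text
time: 8.7
tool_pos: [0.5021, 0.1609, 0.0521]
tool_rot: [-3.135, -0.01, 3.109]
contact_force: [0.4, -0.2, -1.7]
opening: 0.01
```

>>> carry_out([
  [[0,0,0.001],0],
  [[0,0,0.001],0],
])

```text
time: 8.95
tool_pos: [0.5021, 0.1609, 0.0515]
tool_rot: [-3.135, -0.009, 3.109]
contact_force: [-4.8, -0.9, 9.9]
opening: 0.0098
```

>>> carry_out([
  [[0,0,0.001],0],
  [[0,0,0.001],0],
])

```text
time: 9.2
tool_pos: [0.5021, 0.1608, 0.0515]
tool_rot: [-3.136, -0.007, 3.109]
contact_force: [-3.5, -1.9, 7.0]
opening: 0.0099
```

>>> carry_out([
  [[0,0,0],0],
  [[0,0,0],0],
  [[0,0,0],0],
], fingers=0.8)

```text
time: 9.57
tool_pos: [0.5028, 0.1609, 0.0521]
tool_rot: [-3.136, -0.006, 3.109]
contact_force: [-0.1, -0.2, -0.2]
opening: 0.018
```

>>> carry_out([
  [[0,0,0],0],
  [[0,0,0],0],
  [[0,0,0],0],
], fingers=1, grip_force=15)

```text
time: 9.95
tool_pos: [0.5029, 0.1609, 0.052]
tool_rot: [-3.136, -0.006, 3.109]
contact_force: [-0.8, 1.0, 0.8]
opening: 0.0099
```

```bash
python3 plan.py .5425 .1596 .0515 6;python3 -c "
from h import *
shot('wrist','w5.png');shot('scene','s5.png');crop('s5.png',340,235,460,325,6.5,'s5c.png')"
```

```text
t 9.95 pos [0.5029 0.1609 0.052 ] rot [-3.1359 -0.0057  3.1093] open 0.0099 F [-0.8  1.   0.8] tw total 0
[[-0.0066, -0.0, 0.0001], 0.0],[[-0.0066, -0.0, 0.0001], 0.0],[[-0.0066, -0.0, 0.0001], 0.0],[[-0.0066, -0.0, 0.0001], 0.0],[[-0.0066, -0.0, 0.0001], 0.0],[[-0.0066, -0.0, 0.0001], 0.0],
```

View pics/w5.png

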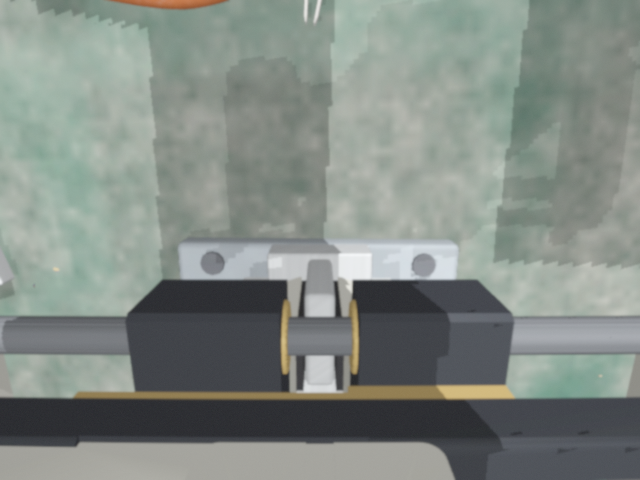

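View pics/s5c.png

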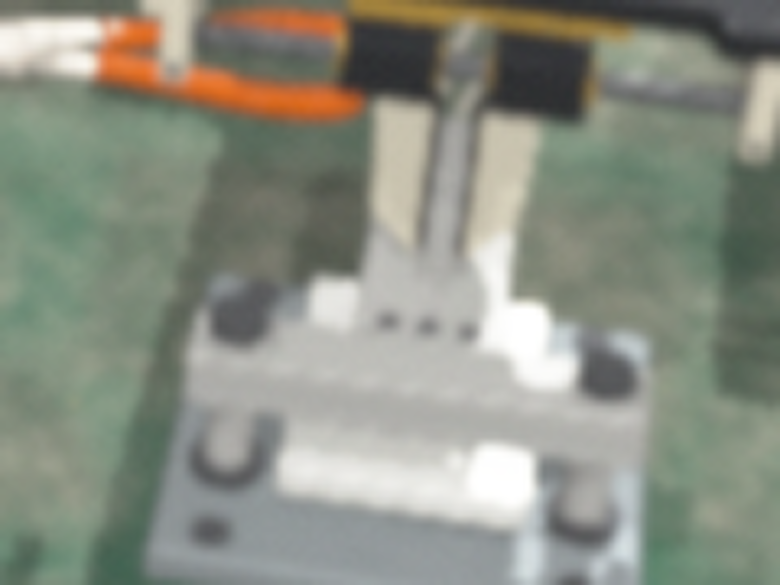

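>>> carry_out([
  [[-0.003,0,0],0],
  [[-0.004,0,0],0],
  [[-0.004,0,0],0],
])

```text
time: 10.42
tool_pos: [0.5136, 0.1606, 0.0521]
tool_rot: [-3.136, -0.007, 3.11]
contact_force: [-2.5, 0.5, 2.4]
opening: 0.0101
```

>>> carry_out([
  [[-0.004,0,0],0],
  [[-0.004,0,0],0],
])

```text
time: 10.68
tool_pos: [0.5222, 0.1604, 0.0521]
tool_rot: [-3.136, -0.007, 3.11]
contact_force: [-2.9, -0.3, 3.7]
opening: 0.0097
```

>>> carry_out([
  [[-0.004,0,0],0],
  [[-0.004,0,0],0],
  [[-0.004,0,0],0],
])

```text
time: 11.05
tool_pos: [0.535, 0.1599, 0.0521]
tool_rot: [-3.136, -0.007, 3.11]
contact_force: [-3.3, -0.4, 3.0]
opening: 0.0095
```

>>> carry_out([
  [[-0.004,0,0],0],
  [[-0.004,0,0],0],
  [[-0.001,0,0],0],
])

```text
time: 11.42
tool_pos: [0.5448, 0.1596, 0.0521]
tool_rot: [-3.136, -0.008, 3.11]
contact_force: [-2.8, 0.6, 4.2]
opening: 0.0098
```

```bash
python3 -c "
from h import *
shot('wrist','w6.png');shot('scene','s6.png');crop('s6.png',340,235,460,325,6.5,'s6c.png')"; python3 plan.py .5425 .1596 .0515 6
```

```text
t 11.525 pos [0.5449 0.1596 0.0521] rot [-3.1359 -0.007   3.1096] open 0.01 F [-1.7  0.3  2.8] tw total 0
[[0.0004, -0.0, 0.0001], 0.0],[[0.0004, -0.0, 0.0001], 0.0],[[0.0004, -0.0, 0.0001], 0.0],[[0.0004, -0.0, 0.0001], 0.0],[[0.0004, -0.0, 0.0001], 0.0],[[0.0004, -0.0, 0.0001], 0.0],
```

View pics/s6c.png

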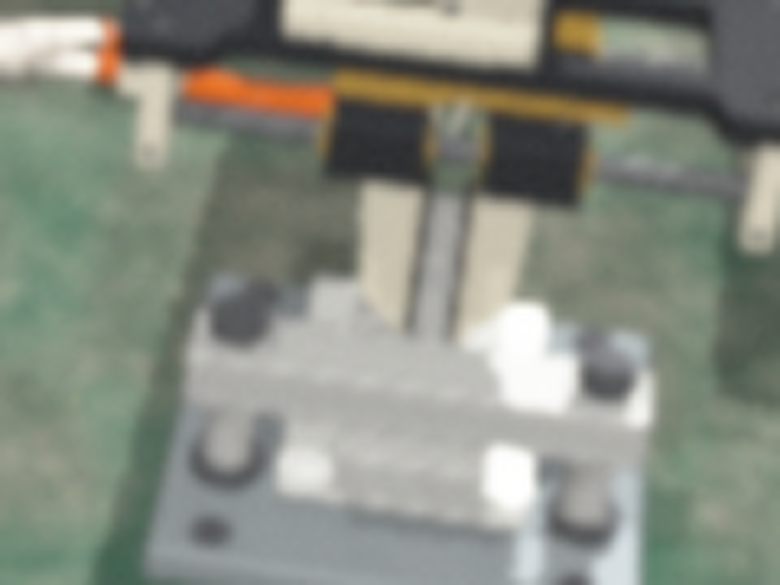

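View pics/w6.png

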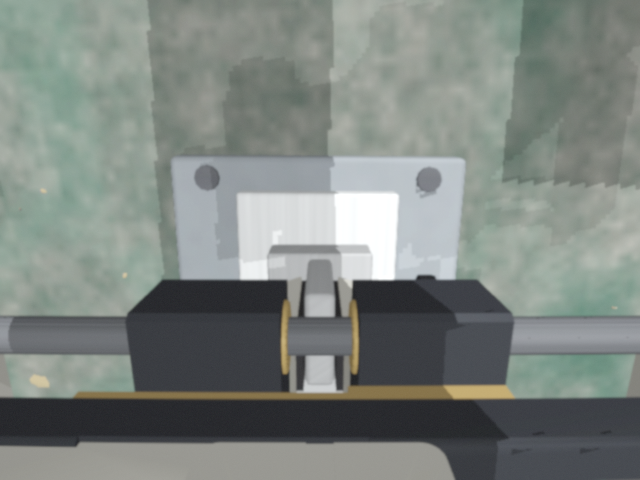

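>>> carry_out([
  [[0,0,0],0],
  [[0,0,0],0],
  [[0,0,0],0],
  [[0,0,0],0],
  [[0,0,0],0],
], fingers=0.5)

```text
time: 12.15
tool_pos: [0.5453, 0.1595, 0.0514]
tool_rot: [-3.136, -0.006, 3.11]
contact_force: [0.9, 0.5, 0.3]
opening: 0.0459
```

>>> carry_out([
  [[0.001,0,-0.02],0],
  [[0.001,0,-0.03],0],
  [[0.01,0,-0.04],0],
  [[0.03,0,-0.04],0],
  [[0.045,0,-0.02],0],
  [[0.03,0,0],0],
  [[0,0,0],0],
])

```text
time: 13.02
tool_pos: [0.4265, 0.1641, 0.2069]
tool_rot: [-3.136, -0.005, 3.109]
contact_force: [1.1, -0.0, 0.8]
opening: 0.0453
```

```bash
python3 -c "
from h import *
import pickle
pickle.dump(cam('wrist'),open('w7.pkl','wb'))
shot('wrist','w7.png');shot('scene','s7.png');crop('s7.png',340,235,460,325,6.5,'s7c.png');shot('top','t7.png')
crop('w7.png',200,180,440,360,3.3,'w7c.png');print(monitor.observe()['contact_force'])"
```

```text
[ 0.08576584 -0.94569702 -0.7501771 ]
```

View pics/s7c.png

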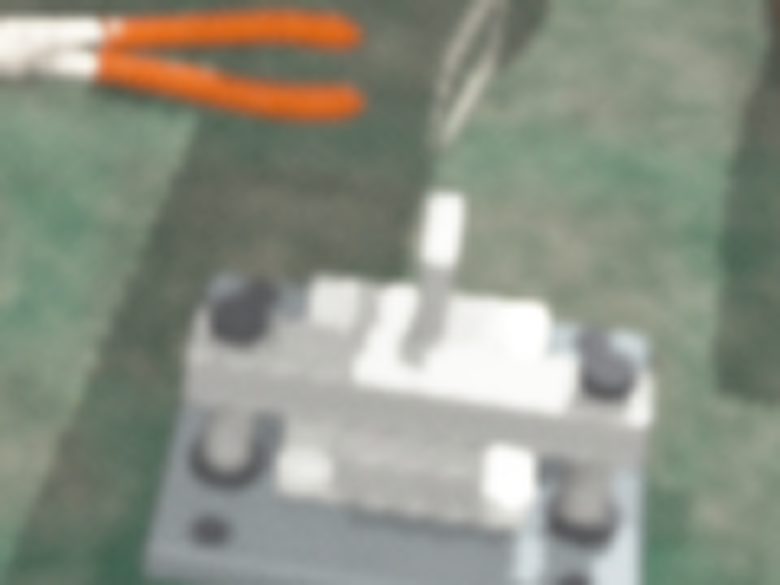

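View pics/w7.png

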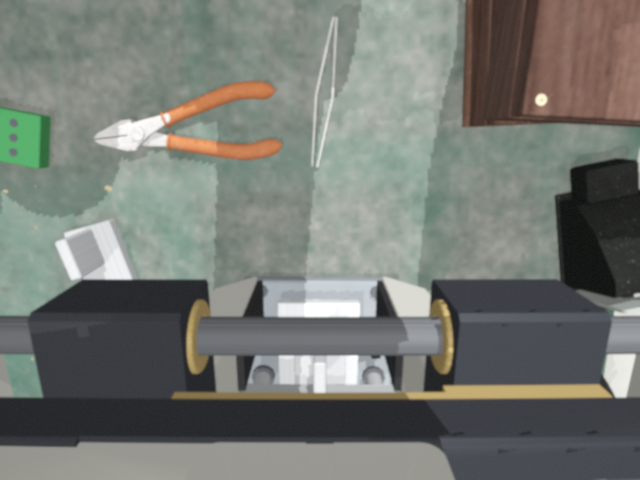

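View pics/t7.png

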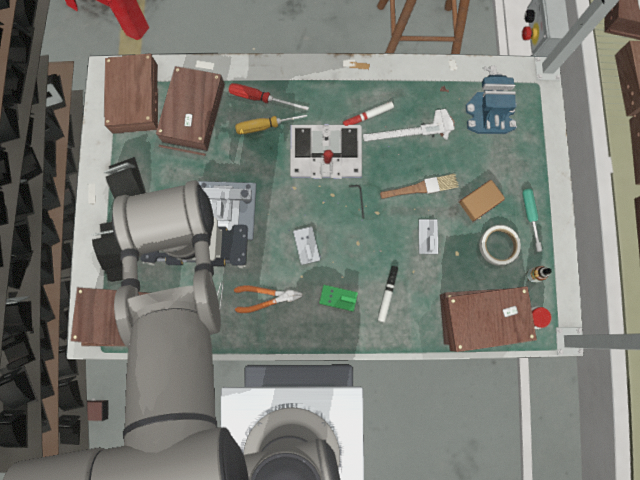

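>>> carry_out([
  [[0.01,-0.03,-0.01],0],
  [[0.01,-0.045,0],0],
  [[0,-0.045,0],0],
  [[0,-0.045,0],0],
  [[0,-0.045,0],0],
  [[0,-0.03,0],0],
  [[0,-0.01,0],0],
  [[0,0,0],0],
])

```text
time: 14.18
tool_pos: [0.4069, -0.0954, 0.2151]
tool_rot: [-3.137, -0.007, 3.106]
contact_force: [-1.1, -0.6, 1.0]
opening: 0.0457
```

```bash
python3 -c "
from h import *
shot('top','t8.png');crop('t8.png',180,165,270,255,6,'t8c.png')"
```

```text
(no output)
```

View pics/t8c.png

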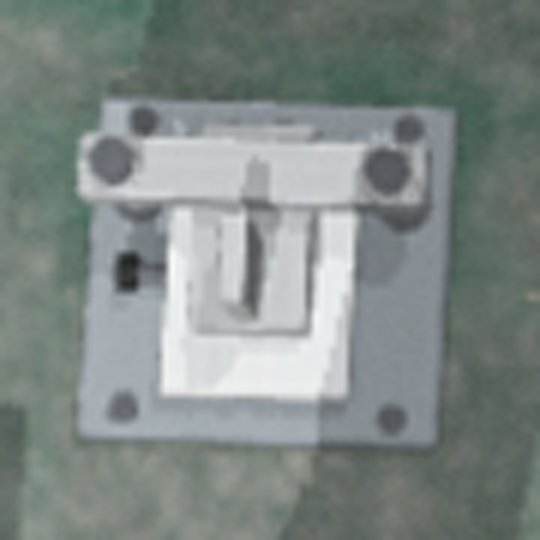

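```bash
cat >> fit.py <<'E'
print('=====')
a=atz(T,t2(186,329),.044);b=atz(T,t2(305,333),.044);print(a,b,np.arctan2(-(a-b)[0],(a-b)[1]))
n=atz(T,t2(205,125),.044);m=atz(T,t2(315,125),.044);print('nose',n,m)
print('bar back',atz(T,t2(80,135),.064),atz(T,t2(425,143),.064))
E
python3 fit.py|sed -n '/=====/,$p'
```

```text
=====
[0.5247743  0.18362749 0.044     ] [0.52309149 0.13837463 0.044     ] -0.03716952877898242
nose [0.60429602 0.17874097 0.044     ] [0.60408889 0.13649316 0.044     ]
bar back [0.5954422 0.2225349 0.064    ] [0.59171097 0.09202085 0.064     ]
```

```bash
python3 -c "
from h import *
print(order.hand_in())"
```

```text
the job is handed in; nothing more can be done
None
```

The thick plate (three dimples) fills the gap. It is lying on the jig's table under the crossbar, and I handed the job in at about 14 s of the 72 s allowed.

- **Choosing the plate:** Two camera views put the table top about 28 mm above the bench, so the gap is roughly 17–18 mm. I tried the thick plate first. It slid in from the front with 2–4 N on the wrist force, so it was not forced. As it is the thickest of the three, I did not try the thin or middle plates.
- **Final position:** After letting go, its nose shows about 10 mm behind the bar, measured in the top view. It is centred to within 1–2 mm, and its angle to the bar is about 0.01 rad.
- **Flatness:** I let go of the plate once on the table so it could settle, then gripped it lightly to slide it in. The pictures show it lying flat, but I did not measure this separately.
- **Other plates:** The thin and middle plates stand flat on the bench, untouched. The middle one is about 90 mm clear of the jig.
- **Checks that disagreed:** The jig's angle came out between -0.01 and -0.045 rad depending on the feature measured, and I worked with about -0.03. The tool tilted by up to 0.02 rad on the way, which is why I let the plate settle on the table before sliding it in.

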